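# Make up a window hardware order and ring the counter bell

### The arm

A 6-joint arm with a two-finger parallel gripper is mounted at the origin on the work surface. World frame = base frame: x ahead of the robot, y to its left, z up, the work surface at z = 0. Lengths are in mm, angles in rad, forces in N, time in s.
With the tool pointing down it reaches from about 225 to 725 mm from the base axis. Payload 3.1 kg.
Tool frame: the origin (TCP) lies on the centre line of the jaws, within the pads' length; the fingertips stand 17 mm ahead of it and the grasp point (between the pads) lies 2 mm behind it; x points along the fingers, y is the direction in which the jaws open and shut, and the axes are right-handed (so a half turn about x gives the same grasp; the last joint's range is limited). The gripper opens to 85 mm and grips with 20 to 120 N. Pads are 22 mm wide; open, the fingers measure 114 mm over their backs; the gripper's body (76 mm by 85 mm) begins 54 mm behind the grasp point. The pads swing forward as they close: fully open they stand 13 mm farther back than shut.
Start: joints at [-1.24, 0.048, 0.099, 1.622, 0, 1.443], TCP at [232.493, -470.706, 248.312] pointing down, gripper open.
Joint ranges: [-2.91, 2.91], [-0.99, 1.94], [-1.21, 1.42], [-2.12, 2.29], [-1.49, 1.47], [-3.14, 3.14]. Speed limits (rad/s): [2.79, 2.79, 3.14, 3.14, 3.14, 3.14].

### API

Orientations are given as [roll, pitch, yaw] about the fixed x, y, z axes, in that order (R = Rz(yaw) Ry(pitch) Rx(roll)).
In Python, from rig import manip, vision, hand_in gives the robot as it stands.
- The arm moves only by the tool play_rows, never from a script. Its argument "targets" is a list of rows, each a list of 3 entries, a list of its own where there are three numbers: the shift along the world's x, y, z in mm, then the turn, a rotation vector about the world's x, y, z in rad, then the opening, from -1 (shut) to 1 (fully open). A call has 1 to 12 rows; each row is the pose to reach, as a shift and turn from the pose commanded when the call began; what a row does not reach only later rows make up. A row lasts 1/10 s, in which the tool goes at most 50 mm and 8.59 degrees, less where a joint would pass 70% of its speed; a pose out of reach is approached as far as the arm can. A call with a gripper value outside its range is refused whole. The fingers move at their own pace and stop on an object; "newtons" is the grip in N (left out, the last holds). Time passes only in rows, so rows that repeat a pose let the fingers close. It gives the time, the measured TCP pose, the force and the opening at its end, in the units of the state.
- manip.get_state(): the state, without advancing time (a new reading comes with each control period).
- vision.capture(name): name is "side" or "top"; returns a dict with "color" (400x640x3 uint8, red, green, blue), "fx", "fy", "cx", "cy" (pixels), "origin" and "orientation" of the camera in the world. Camera axes: x right, y up, looking along -z (the intrinsics and any distortion apply to the point x, -y, -z); pixel columns grow to the right and rows downward; lengths in mm; the calibration is good to about 2 mm. A picture is of the moment at which its call begins. There is no depth.
- hand_in(): hands the job in, once; it reports no verdict.
Trained networks look in a picture, given as the dict that the camera call returned (one of the last four; its "shot" number tells which), for a name from the list of things; names that differ only in an ending like _2 or _b are one class to them, and where a whole thing is asked for, a point or a joint stands for the part that bears it (a point fixed in the world has none). Each returns a list of dicts, best first, with "confidence" (0 to 1); they miss things now and then, are a little off and sometimes report something else, mostly with a low value. They report only what shows in the picture. A call takes as long as a camera call. They do not tell look-alikes from the thing itself.
- vision.cut_out(target, picture): "region" (400x640 bool, what is visible of it) and "position" ([column, row] in pixels, amid what is visible of it).
The state is a dict: "time_s": time; "joint_pos": joint angles; "joint_velocities": joint speeds; "effort": joint torques, N m; "ee_pos": TCP position; "tcp_rot": TCP orientation; "contact_force": force on the tool from outside, world axes, zero at the start; "ft_torque": the same for the moment, N m; "width": opening from 0.0 (shut) to 1.0 (fully open).
Only numpy, scipy, OpenCV 4.12 (cv2) and the standard library are available. Lean on these libraries where they do the work, as an engineer would, in place of code of your own. Each camera call takes 0.05 s, during which the arm holds its last target. There are 200 camera calls.

### The job

Make up the customer's order in the open grey tray: put in the chrome casement stay, the bronze window handle and the larger of the two white pulleys, each lying flat on the tray's floor the same way up as it lies now, not on top of one another or on the rim. With all three in and let go, press the pedal of the counter bell fully down to its stop and let it spring back up. Leave everything else where it is.

Things in the scene. Friction and masses are not known exactly. Their poses are not given: they have to be found in the camera images.
- tray: open grey steel tray, loose on the bench, 1.5 kg; outside 150 (x) x 246 (y) x 45 mm high, walls and floor 5 mm thick, so inside 140 x 236 mm; origin at the centre of its underside (the inner floor is 5 mm above it), long side along y
- stay: chrome casement stay, about 0.16 kg, lying flat: a straight bar 14 mm wide and 10 mm high, 200 mm long over all along x; a block 24 x 24 x 14 mm high ends it at +x, a disc 22 mm across and 12 mm high at -x; origin at mid-length on its underside
- stay_bracket_end (a point): the extreme end of the stay at its block (+100 mm along the stay's x), at the height of its underside
- stay_round_end (a point): the extreme end of the stay at its disc (-100 mm along the stay's x), at the height of its underside
- handle: small bronze window handle, about 0.13 kg, standing on its base plate: plate 52 x 26 x 6 mm centred 24 mm towards -x from the origin, on it a neck 16 mm thick, on top a lever along x, 14 mm wide, from 26 to 38 mm height, from x = -41 to +50 mm (its +x tip is a disc 18 mm across); origin on the underside, about mid-length of the lever; centre of mass near x = -13 mm
- pulley_large: the larger white nylon sash pulley, about 70 g, lying flat: grooved wheel 56 mm across, 20 mm thick, a steel bush 16 mm across standing 16 mm up from its middle (top at 36 mm); origin at the centre of its underside, z along the axle
- pulley_small: the smaller white pulley, not in the order: wheel 36 mm across, 20 mm thick, with the same 16 mm bush standing 16 mm above it; origin at the centre of its underside
- can: upright plain steel can, 54 mm across, 105 mm high, to be left alone; origin at the centre of its underside
- camlock: brass sash cam lock on a wooden rail offcut 80 (x) x 38 (y) x 28 mm, lock up to 52 mm high, to be left alone; origin at the centre of the underside
- tape: black tape measure standing on edge, 62 (x) x 34 (y) x 56 mm high, to be left alone; origin at the centre of its underside
- weight: grey cast iron sash weight, square bar 36 x 36 mm, 150 mm long along y and an eye at +y, 1.4 kg, at the back of the bench, to be left alone; origin at the centre of its underside
- screwdriver: screwdriver lying at the back of the bench, to be left alone
- bell: counter bell, fixed to the bench: wooden base 180 (x) x 72 (y) x 8 mm high, centred 30 mm towards +x from the origin (origin on the underside), a chrome dome 66 mm across and 49 mm high centred at x = +82 mm, and a spring pedal over the -x half
- pedal_pad (a point): middle of the top of the rubber pad (34 x 46 mm) near the free end of the bell's steel pedal; at rest about 43 mm above the bench, at x = -33 mm in the bell's frame; fully pressed it is about 23 mm above the bench, 68 mm to -x of the hinge; the pedal (52 mm wide) is hinged along the bell's y at x = +30 mm, 17 mm high
- pedal (a joint): pedal angle, rad: 0 at rest (spring held up, free end raised), 0.30 pressed down on its stop; about 3.5 N starts it and 9 N at the pad holds it at the stop
Things that resemble listed ones, but are neither listed nor needed, are in the scene too. Several things have the shape of the handle; the one meant has the colours described above. Several things have the shape of the stay; the one meant has the colours described above.

How it is judged:
By the outcome, as a careful person would: the job done as asked, in the order asked, and still so for the second after the job is handed in, with the robot touching nothing.
It also fails if it takes over 72 s, if anything falls off the work surface, if the arm or the gripper's body presses on something with over 40 N, if the wrist force passes 120 N, or if a joint passes its speed limit or range.

## Working session

There is one attempt and no reset: what is moved stays moved. The work goes in short steps, Python scripts to look and compute and a tool call to move; the robot and the scene stay as the last step left them, time stands still between calls to the robot, and variables do not carry over. Pictures are saved under pics/ and viewed, about 8 in all and at most 12, crops included, and the job is handed in when it is done.

Besides the shell and the picture viewer there is one more tool, called by a JSON object that holds its "method" and its "body", one argument or row to a line. play_rows: Moves the arm, as the interface text tells. Its arguments: {"type":"object","properties":{"targets":{"type":"array"},"newtons":{"type":"number"}},"required":["targets"]}

```bash
ls; mkdir -p pics; python3 - <<'E'
from rig import manip, vision
import cv2,pickle
print(manip.get_state())
for n in("top","side"):
    p=vision.capture(n)
    print({k:v for k,v in p.items() if k!="color"})
    pickle.dump(p,open(n+".pkl","wb"))
    cv2.imwrite(f"pics/{n}0.png",cv2.cvtColor(p["color"],cv2.COLOR_RGB2BGR))
    for t in "tray stay stay_bracket_end stay_round_end handle pulley_large pulley_small bell pedal_pad can camlock tape".split():
        for d in vision.cut_out(t,p)[:4]: print(n,t,round(d["confidence"],2),d["position"],d["region"].sum())
E
```

```text
pics
{'time_s': 0.0, 'joint_pos': array([-1.23980345e+00,  4.87550027e-02,  9.75746497e-02,  1.62196108e+00,
        1.44141708e-05,  1.44298023e+00]), 'joint_velocities': array([ 0.00022674, -0.00043658,  0.00201526, -0.00094433,  0.00320736,
       -0.00041844]), 'effort': array([ 1.44747304e-03, -3.38781452e+01,  3.20015359e+01,  2.02046405e-02,
       -7.42198699e-05, -5.98838440e-06]), 'ee_pos': array([ 232.31326944, -470.17667835,  247.10324451]), 'tcp_rot': array([-1.70475884,  1.56845118,  1.89564278]), 'contact_force': array([ 0.55987812,  0.27327942, -0.21426231]), 'ft_torque': array([0.02369168, 0.07244451, 0.01487209]), 'width': 0.9975943415806418}
{'fx': 439.9959182901648, 'fy': 439.9959182901648, 'cx': 319.0138955585613, 'cy': 198.19193694196886, 'origin': array([ 406.30349783,   78.16175785, 1209.48477425]), 'orientation': array([ 0.12784442,  0.02907537, -1.58179471]), 'shot': 1}
top tray 0.75 [464.0, 220.5] 5543
top stay 0.9 [320.0, 162.5] 401
top stay 0.62 [205.6, 298.9] 487
top stay_bracket_end 0.75 [319.6, 165.7] 408
top stay_bracket_end 0.71 [205.5, 300.5] 449
to
[... 607 characters left out ...]
ientation': array([ 0.87289865, -0.01600418, -3.0390546 ]), 'shot': 2}
side tray 0.88 [348.8, 139.2] 3423
side stay 0.62 [271.6, 226.2] 608
side stay 0.55 [430.4, 355.0] 830
side stay_bracket_end 0.74 [429.1, 353.1] 901
side stay_bracket_end 0.69 [269.9, 226.4] 540
side stay_bracket_end 0.17 [349.4, 138.2] 3436
side stay_round_end 0.69 [435.5, 356.1] 780
side stay_round_end 0.59 [271.2, 224.9] 641
side handle 0.98 [316.3, 200.9] 442
side handle 0.63 [275.2, 178.3] 261
side pulley_large 0.89 [300.0, 280.9] 636
side pulley_small 0.59 [311.2, 247.6] 260
side bell 0.8 [279.8, 356.4] 3208
side pedal_pad 0.74 [292.2, 346.2] 1363
side camlock 0.61 [364.2, 244.4] 726
side tape 0.9 [363.9, 282.1] 639
```

```bash
python3 - <<'E'
import cv2
a=cv2.imread("pics/top0.png")[110:330,150:520]; cv2.imwrite("pics/t1.png",cv2.resize(a,None,fx=2.15,fy=2.15,interpolation=cv2.INTER_CUBIC))
a=cv2.imread("pics/side0.png")[80:400,200:500]; cv2.imwrite("pics/s1.png",cv2.resize(a,None,fx=1.87,fy=1.87,interpolation=cv2.INTER_CUBIC))
E
```

```text
(no output)
```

View pics/t1.png

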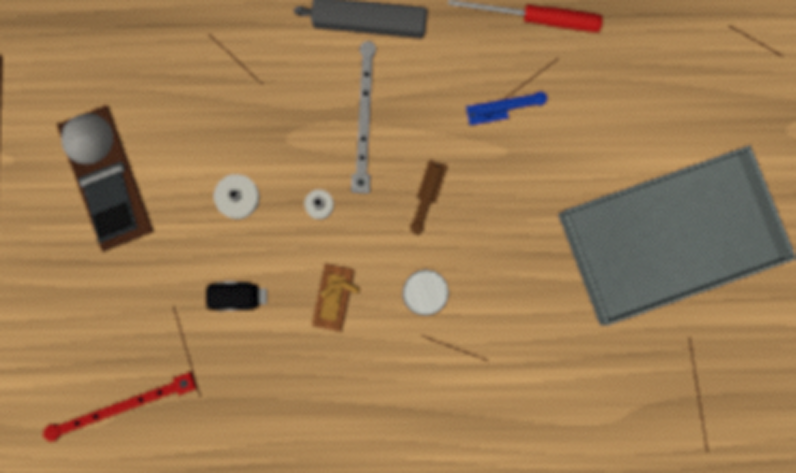

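View pics/s1.png

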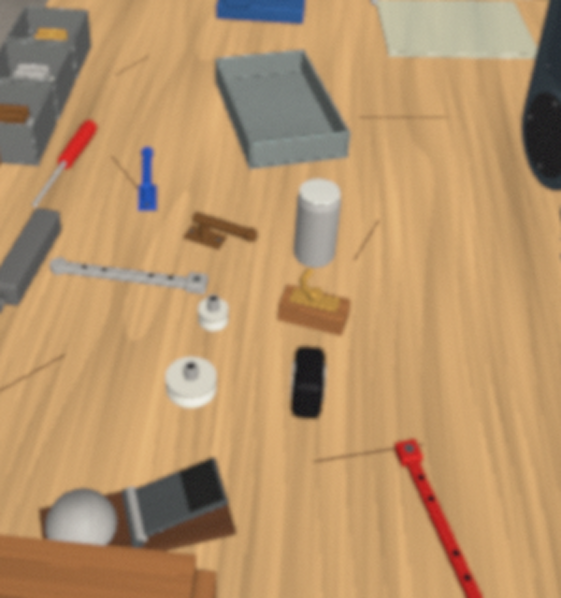

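```bash
cat > h.py <<'E'
import numpy as np, cv2
from scipy.spatial.transform import Rotation as R
from scipy.optimize import minimize
def proj(P,c):
    v=R.from_euler("xyz",c["orientation"]).inv().apply(np.atleast_2d(P)-c["origin"])
    return np.c_[c["cx"]+c["fx"]*v[:,0]/-v[:,2], c["cy"]-c["fy"]*v[:,1]/-v[:,2]]
def ray(px,c,z):
    d=R.from_euler("xyz",c["orientation"]).apply([(px[0]-c["cx"])/c["fx"],-(px[1]-c["cy"])/c["fy"],-1])
    return c["origin"]+d*(z-c["origin"][2])/d[2]
def box(x0,x1,y0,y1,z0,z1): return np.array([[x,y,z] for x in(x0,x1) for y in(y0,y1) for z in(z0,z1)],float)
def cyl(x,y,r,z0,z1): return np.array([[x+r*np.cos(a),y+r*np.sin(a),z] for a in np.arange(0,6.28,.3) for z in(z0,z1)])
M=dict(tray=[box(-75,75,-123,123,0,45)],
 stay=[box(-100,100,-7,7,0,10),box(76,100,-12,12,0,14),cyl(-89,0,11,0,12)],
 handle=[box(-50,2,-13,13,0,6),box(-32,-16,-8,8,0,30),box(-41,45,-7,7,26,38),cyl(41,0,9,26,38)],
 pulley_large=[cyl(0,0,28,0,20),cyl(0,0,8,0,36)],pulley_small=[cyl(0,0,18,0,20),cyl(0,0,8,0,36)],
 bell=[box(-60,120,-36,36,0,8),cyl(82,0,33,0,49),box(-50,30,-26,26,30,42)],
 can=[cyl(0,0,27,0,105)],camlock=[box(-40,40,-19,19,0,28)],tape=[box(-31,31,-17,17,0,56)])
def sil(n,p,c,z=0):
    m=np.zeros((1600,2560),np.uint8)
    for b in M[n]:
        q=R.from_euler("z",p[2]).apply(b)+[p[0],p[1],z]
        h=cv2.convexHull((proj(q,c)*4+1.5).astype(np.float32)); cv2.fillConvexPoly(m,np.round(h).astype(int),255)
    return cv2.resize(m,(640,400),interpolation=cv2.INTER_AREA)/255.
def fit(n,p0,obs,z=0):
    def cost(p):
        t=0
        for c,m in obs:
            s=sil(n,p,c,z); t+=1-np.minimum(s,m).sum()/np.maximum(s,m).sum()
        return t/len(obs)
    p0=np.array(p0,float); best=None
    for k in range(2):
        r=minimize(cost,p0,method="Nelder-Mead",options=dict(initial_simplex=p0+np.array([[0,0,0],[12,0,0],[0,12,0],[0,0,.2]])*(1-.5*k),maxiter=120,xatol=.2,fatol=1e-4)); p0=r.x
    return r.x,1-r.fun
def pick(v,t,pic,px,rad=25):
    for d in v.cut_out(t,pic):
        if np.hypot(*(np.array(d["position"])-px))<rad: return d["region"].astype(float)
E
cat > loc.py <<'E'
from rig import vision
from h import *
cs={n:vision.capture(n) for n in("top","side")}
seeds=dict(stay=([320,162],0,0),handle=([349.6,199],0,0),pulley_large=([260,203],0,0),pulley_small=([297,205],0,0),
 tray=([464,220],0,0),bell=([198,190],0,0),can=([349,247],105,0),camlock=([305,249],28,0),tape=([256,247],56,0))
top=cs["top"]
def crop(x,y,z): return ray([150+x/2.15,110+y/2.15],top,z)[:2]
def yaw(a,b): d=np.array(b)-a; return np.arctan2(d[1],d[0])
Y=dict(stay=yaw(crop(367,47,10),crop(361,184,10)),handle=yaw(crop(435,170,32),crop(417,228,32)),
 tray=yaw(crop(580,268,45),crop(772,203,45))-np.pi/2, bell=yaw(crop(113,220,40),crop(87,140,40)),
 camlock=yaw(crop(328,328,28),crop(340,266,28)),tape=0)
Y["tape"]=yaw(crop(208,296,56),crop(260,296,56))
for n,(px,z,_) in seeds.items():
    p=ray(px,top,z); obs=[]
    for k,c in cs.items():
        m=pick(vision,n,c,np.array(px) if k=="top" else proj([p[0],p[1],z/2],c)[0],35)
        if m is not None: obs.append((c,m))
    q,s=fit(n,[p[0],p[1],Y.get(n,0)],obs) if obs else (p,0)
    print(n,len(obs),"seed",p[:2].round(),round(Y.get(n,0),2),"fit",q.round(2),round(s,2))
E
python3 loc.py
```

```text
stay 2 seed [664. 108.] 3.09 fit [659.19 108.68   3.08] 0.81
handle 1 seed [559.  27.] 2.82 fit [549.26  30.85   2.81] 0.88
pulley_large 2 seed [551. 276.] 0 fit [5.5495e+02 2.7378e+02 1.0000e-01] 0.94
pulley_small 1 seed [544. 173.] 0 fit [ 5.4304e+02  1.6839e+02 -2.0000e-02] 0.93
tray 2 seed [ 496. -283.] -2.83 fit [ 495.77 -276.46   -2.82] 0.97
bell 2 seed [590. 451.] 0.33 fit [5.5471e+02 4.3622e+02 3.6000e-01] 0.83
can 2 seed [425.  35.] 0 fit [ 4.2829e+02  3.7990e+01 -2.0000e-02] 0.93
camlock 2 seed [422. 150.] -0.2 fit [ 4.2475e+02  1.4945e+02 -2.2000e-01] 0.9
tape 1 seed [429. 277.] -1.58 fit [427.43 272.78  -1.54] 0.87
```

```bash
cat > ov.py <<'E'
from h import *
import pickle
F=dict(stay=[659.2,108.7,3.08],handle=[549.3,30.9,2.81],pulley_large=[555,273.8,0],tray=[495.8,-276.5,.32],bell=[554.7,436.2,.36])
def over(F,cs,out,rows,z={}):
    ims=[]
    for c,(x0,x1,y0,y1,f) in zip(cs,rows):
        a=cv2.cvtColor(c["color"],cv2.COLOR_RGB2BGR)[y0:y1,x0:x1]; a=cv2.resize(a,None,fx=f,fy=f,interpolation=cv2.INTER_CUBIC)
        for n,p in F.items():
            for b in M[n]:
                q=proj(R.from_euler("z",p[2]).apply(b)+[p[0],p[1],z.get(n,0)],c)
                cv2.polylines(a,[np.round((cv2.convexHull(q.astype(np.float32))-[x0-.5,y0-.5])*f).astype(int)],True,(0,255,255),1)
        ims.append(a)
    h=max(i.shape[0] for i in ims)
    cv2.imwrite(out,np.hstack([cv2.copyMakeBorder(i,0,h-i.shape[0],0,0,0) for i in ims]))
if __name__=="__main__":
    cs=[pickle.load(open(n+".pkl","rb")) for n in("top","side")]
    over(F,cs,"pics/ov1.png",[(170,400,120,240,2),(200,360,180,400,2.1)])
    from rig import manip
    s=manip.get_state(); print(R.from_euler("xyz",s["tcp_rot"]).as_matrix().round(3))
    print(ray([202.6,212.3],cs[0],43))
E
python3 ov.py
```

```text
[[-0.     0.443 -0.897]
 [ 0.    -0.897 -0.443]
 [-1.    -0.    -0.   ]]
[523.11008923 423.39075358  43.        ]
```

View pics/ov1.png

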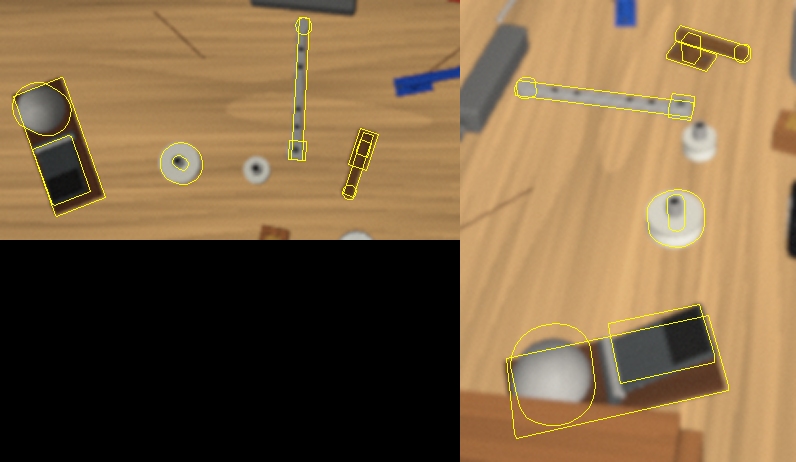

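{"method": "play_rows", "body": {
  "targets": [
    [[419,580,-100],[0,0,1.8],0],
    [[419,580,-100],[0,0,1.8],0],
    [[419,580,-100],[0,0,1.8],0],
    [[419,580,-100],[0,0,1.8],0],
    [[419,580,-100],[0,0,1.8],0],
    [[419,580,-100],[0,0,1.8],0],
    [[419,580,-100],[0,0,1.8],0],
    [[419,580,-100],[0,0,1.8],0],
    [[419,580,-100],[0,0,1.8],0],
    [[419,580,-100],[0,0,1.8],0],
    [[419,580,-100],[0,0,1.8],0],
    [[419,580,-100],[0,0,1.8],0]
  ],
  "newtons": 60
}}

```text
time_s: 3.5
ee_pos: [581.5, 12.9, 165.1]
tcp_rot: [0.48, 1.57, -0.396]
contact_force: [-0.5, -0.2, 0.0]
width: 0.5
```

{"method": "play_rows", "body": {
  "targets": [
    [[70,96,-60],[0,0,0.815],-0.1],
    [[70,96,-60],[0,0,0.815],-0.1],
    [[70,96,-60],[0,0,0.815],-0.1],
    [[70,96,-60],[0,0,0.815],-0.1],
    [[70,96,-60],[0,0,0.815],-0.1],
    [[70,96,-60],[0,0,0.815],-0.1],
    [[70,96,-60],[0,0,0.815],-0.1],
    [[70,96,-90],[0,0,0.815],-0.1],
    [[70,96,-115],[0,0,0.815],-0.1],
    [[70,96,-120],[0,0,0.815],-0.1],
    [[70,96,-120],[0,0,0.815],-0.1]
  ]
}}

```text
time_s: 4.6
ee_pos: [649.2, 106.8, 43.8]
tcp_rot: [-3.012, 1.567, -3.081]
contact_force: [0.5, -0.2, 0.4]
width: 0.455
```

{"method": "play_rows", "body": {
  "targets": [
    [[2,2,-12],[0,0,0],-0.1],
    [[2,2,-22],[0,0,0],-0.1],
    [[2,2,-24],[0,0,0],-0.1],
    [[2,2,-24],[0,0,0],-0.1],
    [[2,2,-24],[0,0,0],-1],
    [[2,2,-24],[0,0,0],-1],
    [[2,2,-24],[0,0,0],-1],
    [[2,2,-24],[0,0,0],-1],
    [[2,2,-24],[0,0,0],-1],
    [[2,2,-24],[0,0,0],-1]
  ]
}}

```text
time_s: 5.6
ee_pos: [653.1, 109.0, 22.2]
tcp_rot: [0.151, 1.569, 0.083]
contact_force: [-1.0, -0.1, 4.0]
width: 0.133
```

{"method": "play_rows", "body": {
  "targets": [
    [[0,0,10],[0,0,0],-1],
    [[0,0,30],[0,0,0],-1],
    [[0,0,70],[0,0,0],-1],
    [[0,0,110],[0,0,0],-1],
    [[0,0,110],[0,0,0],-1],
    [[0,0,110],[0,0,0],-1]
  ]
}}

```text
time_s: 6.2
ee_pos: [653.4, 109.0, 133.1]
tcp_rot: [0.094, 1.568, 0.026]
contact_force: [0.8, -0.6, -2.2]
width: 0.135
```

```bash
cat > look.py <<'E'
import sys,pickle
from rig import manip,vision
from ov import *
def look(out,rows,F={},z={},names=("top","side")):
    cs=[vision.capture(n) for n in names]
    pickle.dump(cs,open("last.pkl","wb"))
    over(F,cs,out,rows,z); s=manip.get_state()
    for k in("time_s","ee_pos","contact_force","ft_torque","width"): print(k,np.round(s[k],3))
    return cs
E
python3 -c "
from look import *
look('pics/l1.png',[(180,420,110,240,1.6),(200,420,60,320,1.8)])"
```

```text
time_s 6.3
ee_pos [651.327 108.896 129.403]
contact_force [-0.181  0.419 -1.783]
ft_torque [0.042 0.058 0.024]
width 0.134
```

View pics/l1.png

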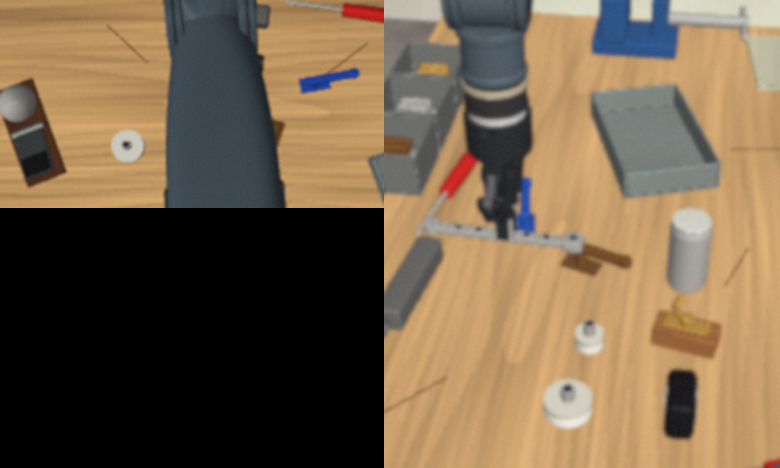

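{"method": "play_rows", "body": {
  "targets": [
    [[0,0,45],[0,0,0],-1],
    [[-189,-390,45],[0,0,-1.18],-1],
    [[-189,-390,45],[0,0,-1.18],-1],
    [[-189,-390,45],[0,0,-1.18],-1],
    [[-189,-390,45],[0,0,-1.18],-1],
    [[-189,-390,45],[0,0,-1.18],-1],
    [[-189,-390,45],[0,0,-1.18],-1],
    [[-189,-390,45],[0,0,-1.18],-1],
    [[-189,-390,45],[0,0,-1.18],-1],
    [[-189,-390,45],[0,0,-1.18],-1],
    [[-189,-390,45],[0,0,-1.18],-1],
    [[-189,-390,45],[0,0,-1.18],-1]
  ]
}}

```text
time_s: 7.5
ee_pos: [462.1, -280.7, 174.0]
tcp_rot: [-2.729, 1.566, 2.305]
contact_force: [0.5, -0.0, -1.6]
width: 0.133
```

{"method": "play_rows", "body": {
  "targets": [
    [[0,0,0],[0,0,0],-1],
    [[0,0,0],[0,0,0],-1]
  ]
}}

```text
time_s: 7.7
ee_pos: [463.8, -279.6, 175.5]
tcp_rot: [-2.766, 1.569, 2.272]
contact_force: [0.8, -0.4, -1.8]
width: 0.136
```

{"method": "play_rows", "body": {
  "targets": [
    [[0,-1,-40],[0,0,0],-1],
    [[0,-1,-80],[0,0,0],-1],
    [[0,-1,-110],[0,0,0],-1],
    [[0,-1,-130],[0,0,0],-1],
    [[0,-1,-138],[0,0,0],-1],
    [[0,-1,-142],[0,0,0],-1],
    [[0,-1,-145],[0,0,0],-1],
    [[0,-1,-145],[0,0,0],-1],
    [[0,-1,-145],[0,0,0],-1]
  ]
}}

```text
time_s: 8.6
ee_pos: [464.4, -282.7, 32.7]
tcp_rot: [0.579, 1.568, -0.669]
contact_force: [0.6, -0.5, -1.2]
width: 0.135
```

{"method": "play_rows", "body": {
  "targets": [
    [[0,0,-3],[0,0,0],-1],
    [[0,0,-5],[0,0,0],-1],
    [[0,0,-5],[0,0,0],-1],
    [[0,0,-5],[0,0,0],-1]
  ]
}}

```text
time_s: 9.0
ee_pos: [463.9, -282.5, 27.1]
tcp_rot: [0.555, 1.569, -0.693]
contact_force: [0.0, 0.2, 3.5]
width: 0.131
```

{"method": "play_rows", "body": {
  "targets": [
    [[0,0,0],[0,0,0],-0.4],
    [[0,0,0],[0,0,0],-0.4],
    [[0,0,0],[0,0,0],-0.4],
    [[0,0,20],[0,0,0],-0.4],
    [[0,0,60],[0,0,0],-0.4],
    [[0,0,100],[0,0,0],-0.2],
    [[97,309,110],[0,0,0.92],-0.2],
    [[97,309,110],[0,0,0.92],-0.2],
    [[97,309,110],[0,0,0.92],-0.2],
    [[97,309,110],[0,0,0.92],-0.2],
    [[97,309,110],[0,0,0.92],-0.2],
    [[97,309,110],[0,0,0.92],-0.2]
  ]
}}

```text
time_s: 10.2
ee_pos: [553.6, 6.0, 135.5]
tcp_rot: [-0.116, 1.57, -0.458]
contact_force: [1.2, -0.3, -0.4]
width: 0.403
```

{"method": "play_rows", "body": {
  "targets": [
    [[0,0,0],[0,0,0],-0.2],
    [[0,0,0],[0,0,0],-0.2]
  ]
}}

```text
time_s: 10.4
ee_pos: [553.3, 5.3, 135.2]
tcp_rot: [-2.058, 1.57, -2.404]
contact_force: [-0.6, -0.7, -0.7]
width: 0.4
```

{"method": "play_rows", "body": {
  "targets": [
    [[8,22,-30],[0,0,0.015],-0.2],
    [[8,22,-60],[0,0,0.015],-0.2],
    [[8,22,-85],[0,0,0.015],-0.2],
    [[8,22,-98],[0,0,0.015],-0.2],
    [[8,22,-98],[0,0,0.015],-0.2],
    [[8,22,-98],[0,0,0.015],-0.2],
    [[8,22,-98],[0,0,0.015],-0.2]
  ]
}}

```text
time_s: 11.1
ee_pos: [562.8, 25.4, 39.5]
tcp_rot: [0.248, 1.567, -0.086]
contact_force: [0.3, 0.6, -0.1]
width: 0.399
```

{"method": "play_rows", "body": {
  "targets": [
    [[-1,1,-3],[0,0,0],-0.2],
    [[-1,1,-3],[0,0,0],-0.2],
    [[-1,1,-3],[0,0,0],-1],
    [[-1,1,-3],[0,0,0],-1],
    [[-1,1,-3],[0,0,0],-1],
    [[-1,1,-3],[0,0,0],-1],
    [[-1,1,-3],[0,0,0],-1]
  ]
}}

```text
time_s: 11.8
ee_pos: [560.7, 27.2, 35.1]
tcp_rot: [0.47, 1.57, 0.138]
contact_force: [0.2, 0.5, 3.5]
width: 0.149
```

{"method": "play_rows", "body": {
  "targets": [
    [[0,0,10],[0,0,0],-1],
    [[0,0,40],[0,0,0],-1],
    [[0,0,80],[0,0,0],-1],
    [[0,0,120],[0,0,0],-1],
    [[0,0,120],[0,0,0],-1]
  ]
}}

```text
time_s: 12.3
ee_pos: [564.2, 26.7, 162.0]
tcp_rot: [0.239, 1.558, -0.094]
contact_force: [0.7, 0.0, -0.7]
width: 0.15
```

```bash
python3 -c "
from look import *
cs=look('pics/l2.png',[(320,560,130,320,1.6),(230,420,60,320,2)],dict(tray=[495.8,-276.5,.32],stay=[465.5,-288,1.89],handle=[549.3,30.9,2.81]),dict(stay=5,handle=120))"
```

```text
time_s 12.4
ee_pos [561.071  26.93  155.869]
contact_force [ 0.662  0.579 -2.353]
ft_torque [0.012 0.028 0.039]
width 0.147
```

View pics/l2.png

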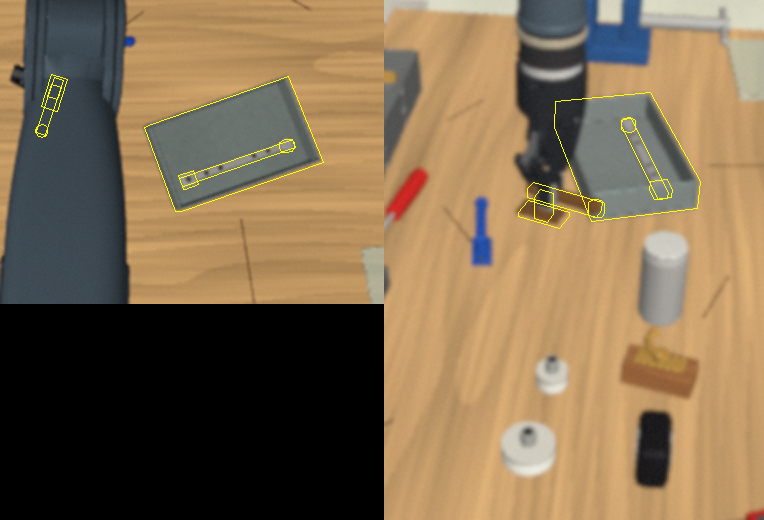

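{"method": "play_rows", "body": {
  "targets": [
    [[-19,-348,0],[0,0,-0.92],-1],
    [[-19,-348,0],[0,0,-0.92],-1],
    [[-19,-348,0],[0,0,-0.92],-1],
    [[-19,-348,0],[0,0,-0.92],-1],
    [[-19,-348,0],[0,0,-0.92],-1],
    [[-19,-348,0],[0,0,-0.92],-1],
    [[-19,-348,0],[0,0,-0.92],-1],
    [[-19,-348,0],[0,0,-0.92],-1],
    [[-19,-348,0],[0,0,-0.92],-1],
    [[-19,-348,0],[0,0,-0.92],-1]
  ]
}}

```text
time_s: 13.4
ee_pos: [540.4, -319.5, 152.4]
tcp_rot: [-2.639, 1.566, 2.392]
contact_force: [-0.6, 0.3, -1.4]
width: 0.149
```

{"method": "play_rows", "body": {
  "targets": [
    [[0,0,-40],[0,0,0],-1],
    [[0,0,-75],[0,0,0],-1],
    [[0,0,-95],[0,0,0],-1],
    [[0,0,-105],[0,0,0],-1],
    [[0,0,-108],[0,0,0],-1],
    [[0,0,-108],[0,0,0],-1]
  ]
}}

```text
time_s: 14.0
ee_pos: [541.8, -320.3, 47.1]
tcp_rot: [0.632, 1.57, -0.62]
contact_force: [0.3, 1.5, -1.9]
width: 0.151
```

{"method": "play_rows", "body": {
  "targets": [
    [[0,0,-4],[0,0,0],-1],
    [[0,0,-6],[0,0,0],-1],
    [[0,0,-7],[0,0,0],-1],
    [[0,0,-7],[0,0,0],-1]
  ]
}}

```text
time_s: 14.4
ee_pos: [541.6, -321.3, 40.2]
tcp_rot: [0.616, 1.57, -0.637]
contact_force: [-0.3, -0.5, -0.9]
width: 0.15
```

{"method": "play_rows", "body": {
  "targets": [
    [[0,0,-1],[0,0,0],-0.4],
    [[0,0,-1],[0,0,0],-0.4],
    [[0,0,-1],[0,0,0],-0.4],
    [[0,0,20],[0,0,0],-0.4],
    [[0,0,60],[0,0,0],-0.4],
    [[0,0,100],[0,0,0],-0.2],
    [[0,0,100],[0,0,0],-0.2]
  ]
}}

```text
time_s: 15.1
ee_pos: [544.8, -323.5, 148.0]
tcp_rot: [0.614, 1.557, -0.639]
contact_force: [0.7, -0.6, -0.3]
width: 0.397
```

{"method": "play_rows", "body": {
  "targets": [
    [[13,595,-10],[0,0,0],-0.2],
    [[13,595,-10],[0,0,0],-0.2],
    [[13,595,-10],[0,0,0],-0.2],
    [[13,595,-10],[0,0,0],-0.2],
    [[13,595,-10],[0,0,0],-0.2],
    [[13,595,-10],[0,0,0],-0.2],
    [[13,595,-10],[0,0,0],-0.2],
    [[13,595,-10],[0,0,0],-0.2],
    [[13,595,-10],[0,0,0],-0.2],
    [[13,595,-10],[0,0,0],-0.2],
    [[13,595,-10],[0,0,0],-0.2],
    [[13,595,-10],[0,0,0],-0.2]
  ]
}}

```text
time_s: 16.3
ee_pos: [553.9, 276.5, 129.5]
tcp_rot: [1.816, 1.57, 0.564]
contact_force: [0.0, -1.0, 0.7]
width: 0.4
```

{"method": "play_rows", "body": {
  "targets": [
    [[0,0,0],[0,0,0],-0.2],
    [[0,0,0],[0,0,0],-0.2]
  ]
}}

```text
time_s: 16.5
ee_pos: [553.8, 275.0, 129.0]
tcp_rot: [-0.848, 1.57, -2.099]
contact_force: [-0.7, -0.6, -0.4]
width: 0.402
```

{"method": "play_rows", "body": {
  "targets": [
    [[1,-1,-40],[0,0,0],-0.2],
    [[1,-1,-70],[0,0,0],-0.2],
    [[1,-1,-86],[0,0,0],-0.2],
    [[1,-1,-89],[0,0,0],-0.2],
    [[1,-1,-89],[0,0,0],-0.2],
    [[1,-1,-89],[0,0,0],-0.2]
  ]
}}

```text
time_s: 17.1
ee_pos: [556.6, 272.6, 42.3]
tcp_rot: [1.559, 1.568, 0.305]
contact_force: [0.1, 0.4, -0.0]
width: 0.399
```

{"method": "play_rows", "body": {
  "targets": [
    [[-1,1,-2],[0,0,0],-0.2],
    [[-1,1,-2],[0,0,0],-1],
    [[-1,1,-2],[0,0,0],-1],
    [[-1,1,-2],[0,0,0],-1],
    [[-1,1,-2],[0,0,0],-1],
    [[-1,1,-2],[0,0,0],-1]
  ]
}}

```text
time_s: 17.7
ee_pos: [555.0, 274.4, 39.9]
tcp_rot: [1.588, 1.569, 0.336]
contact_force: [-1.0, 0.2, 5.0]
width: 0.152
```

{"method": "play_rows", "body": {
  "targets": [
    [[0,0,10],[0,0,0],-1],
    [[0,0,40],[0,0,0],-1],
    [[0,0,80],[0,0,0],-1],
    [[0,0,120],[0,0,0],-1],
    [[0,0,120],[0,0,0],-1],
    [[0,0,120],[0,0,0],-1]
  ]
}}

```text
time_s: 18.3
ee_pos: [555.1, 274.4, 160.1]
tcp_rot: [1.618, 1.568, 0.365]
contact_force: [0.2, 0.2, -1.8]
width: 0.151
```

```bash
python3 -c "
from look import *
cs=look('pics/l3.png',[(360,540,150,290,2),(230,420,80,370,1.9)],dict(tray=[495.8,-276.5,.32],stay=[465.5,-288,1.89],handle=[538,-309.5,1.89]),dict(stay=5,handle=5))"
```

```text
time_s 18.4
ee_pos [553.317 273.73  156.74 ]
contact_force [ 0.161  0.366 -1.253]
ft_torque [-0.006  0.038 -0.007]
width 0.154
```

View pics/l3.png

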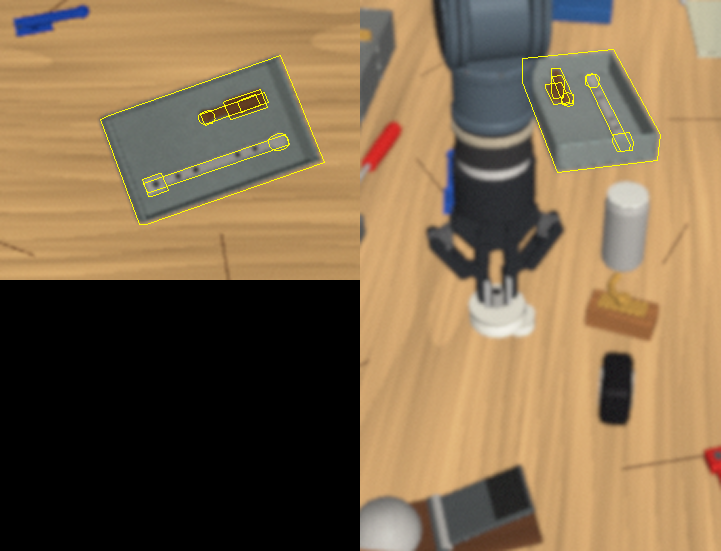

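{"method": "play_rows", "body": {
  "targets": [
    [[-51,-478,0],[0,0,0],-1],
    [[-51,-478,0],[0,0,0],-1],
    [[-51,-478,0],[0,0,0],-1],
    [[-51,-478,0],[0,0,0],-1],
    [[-51,-478,0],[0,0,0],-1],
    [[-51,-478,0],[0,0,0],-1],
    [[-51,-478,0],[0,0,0],-1],
    [[-51,-478,0],[0,0,0],-1],
    [[-51,-478,0],[0,0,0],-1],
    [[-51,-478,0],[0,0,0],-1],
    [[-51,-478,0],[0,0,0],-1],
    [[-51,-478,0],[0,0,0],-1]
  ]
}}

```text
time_s: 19.6
ee_pos: [501.8, -203.8, 156.2]
tcp_rot: [-2.536, 1.566, 2.493]
contact_force: [-0.3, -0.0, -1.3]
width: 0.155
```

{"method": "play_rows", "body": {
  "targets": [
    [[0,0,-40],[0,0,0],-1],
    [[0,0,-75],[0,0,0],-1],
    [[0,0,-95],[0,0,0],-1],
    [[0,0,-103],[0,0,0],-1],
    [[0,0,-105],[0,0,0],-1],
    [[0,0,-105],[0,0,0],-1]
  ]
}}

```text
time_s: 20.2
ee_pos: [503.8, -203.4, 54.1]
tcp_rot: [0.971, 1.57, -0.281]
contact_force: [0.5, -0.1, -0.3]
width: 0.155
```

{"method": "play_rows", "body": {
  "targets": [
    [[0,0,-4],[0,0,0],-1],
    [[0,0,-7],[0,0,0],-1],
    [[0,0,-8],[0,0,0],-1],
    [[0,0,-8],[0,0,0],-1]
  ]
}}

```text
time_s: 20.6
ee_pos: [503.3, -204.1, 45.7]
tcp_rot: [0.655, 1.571, -0.598]
contact_force: [0.5, 0.1, -1.2]
width: 0.155
```

{"method": "play_rows", "body": {
  "targets": [
    [[0,0,-1],[0,0,0],-0.4],
    [[0,0,-1],[0,0,0],-0.4],
    [[0,0,-1],[0,0,0],-0.4],
    [[0,0,20],[0,0,0],-0.4],
    [[0,0,60],[0,0,0],-0.4],
    [[0,0,100],[0,0,0],-1],
    [[0,0,120],[0,0,0],-1]
  ]
}}

```text
time_s: 21.3
ee_pos: [504.9, -204.8, 170.0]
tcp_rot: [0.754, 1.564, -0.499]
contact_force: [0.3, -1.1, 0.2]
width: 0.004
```

{"method": "play_rows", "body": {
  "targets": [
    [[21,580,-10],[0,0,0],-1],
    [[21,580,-10],[0,0,0],-1],
    [[21,580,-10],[0,0,0],-1],
    [[21,580,-10],[0,0,0],-1],
    [[21,580,-10],[0,0,0],-1],
    [[21,580,-10],[0,0,0],-1],
    [[21,580,-10],[0,0,0],-1],
    [[21,580,-10],[0,0,0],-1],
    [[21,580,-10],[0,0,0],-1],
    [[21,580,-10],[0,0,0],-1],
    [[21,580,-10],[0,0,0],-1],
    [[21,580,-10],[0,0,0],-1]
  ]
}}

```text
time_s: 22.5
ee_pos: [523.6, 379.8, 155.3]
tcp_rot: [2.652, 1.57, 1.402]
contact_force: [0.7, 0.0, 0.3]
width: -0.002
```

{"method": "play_rows", "body": {
  "targets": [
    [[0,48,-40],[0,0,0],-1],
    [[0,48,-40],[0,0,0],-1],
    [[0,48,-40],[0,0,0],-1]
  ]
}}

```text
time_s: 22.8
ee_pos: [522.3, 424.5, 112.2]
tcp_rot: [-1.278, 1.565, -2.528]
contact_force: [-1.2, -0.0, 0.4]
width: 0.005
```

```bash
python3 -c "
from look import *
F=dict(tray=[495.8,-276.5,.32],stay=[465.5,-288,1.89],handle=[538,-309.5,1.89],pulley_large=[503.3,-204,0])
cs=look('pics/l4.png',[(360,540,150,290,2),(230,420,80,370,1.9)],F,dict(stay=5,handle=5,pulley_large=5))"
```

```text
time_s 22.9
ee_pos [524.322 423.178 115.677]
contact_force [-0.291  0.224 -0.402]
ft_torque [ 0.02   0.012 -0.01 ]
width -0.001
```

View pics/l4.png

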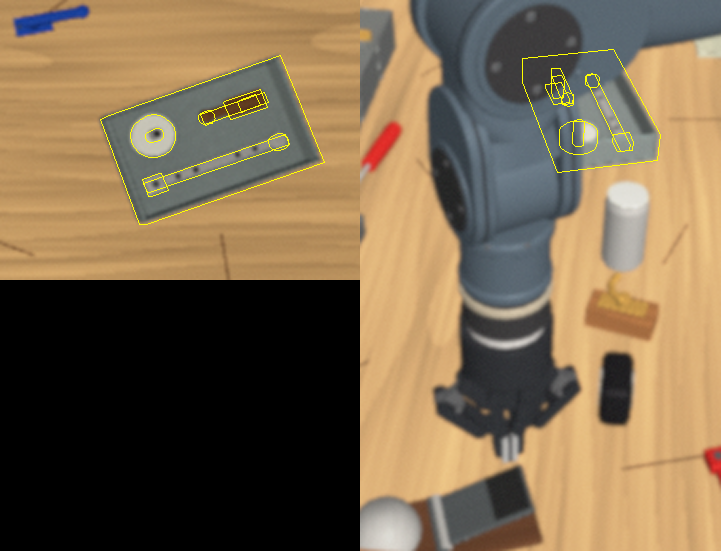

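{"method": "play_rows", "body": {
  "targets": [
    [[0,0,-30],[0,0,0],-1],
    [[0,0,-50],[0,0,0],-1],
    [[0,0,-60],[0,0,0],-1],
    [[0,0,-66],[0,0,0],-1],
    [[0,0,-70],[0,0,0],-1],
    [[0,0,-70],[0,0,0],-1]
  ]
}}

```text
time_s: 23.5
ee_pos: [525.3, 423.3, 48.4]
tcp_rot: [1.431, 1.569, 0.177]
contact_force: [-2.4, -2.4, 6.3]
width: -0.002
```

{"method": "play_rows", "body": {
  "targets": [
    [[0,0,-1],[0,0,0],-1],
    [[0,0,-3],[0,0,0],-1],
    [[0,0,-4],[0,0,0],-1],
    [[0,0,-4],[0,0,0],-1]
  ]
}}

```text
time_s: 23.9
ee_pos: [525.3, 423.5, 45.4]
tcp_rot: [1.607, 1.568, 0.353]
contact_force: [-3.3, -4.4, 7.9]
width: 0.001
```

{"method": "play_rows", "body": {
  "targets": [
    [[0,0,-2],[0,0,0],-1],
    [[0,0,-4],[0,0,0],-1],
    [[0,0,-6],[0,0,0],-1],
    [[0,0,-6],[0,0,0],-1]
  ]
}}

```text
time_s: 24.3
ee_pos: [525.0, 423.5, 40.2]
tcp_rot: [1.644, 1.568, 0.39]
contact_force: [-4.3, -2.7, 8.9]
width: -0.001
```

{"method": "play_rows", "body": {
  "targets": [
    [[0,0,-1],[0,0,0],-1],
    [[0,0,-2],[0,0,0],-1],
    [[0,0,-3],[0,0,0],-1],
    [[0,0,-3],[0,0,0],-1]
  ]
}}

```text
time_s: 24.7
ee_pos: [525.1, 423.6, 39.8]
tcp_rot: [1.643, 1.567, 0.39]
contact_force: [-7.4, -6.2, 17.0]
width: 0.001
```

{"method": "play_rows", "body": {
  "targets": [
    [[0,0,-1],[0,0,0],-1],
    [[0,0,-1],[0,0,0],-1],
    [[0,0,-1],[0,0,0],-1]
  ]
}}

```text
time_s: 25.0
ee_pos: [525.1, 423.6, 39.8]
tcp_rot: [1.656, 1.567, 0.402]
contact_force: [-8.3, -6.6, 20.7]
width: -0.002
```

{"method": "play_rows", "body": {
  "targets": [
    [[0,0,8],[0,0,0],-1],
    [[0,0,16],[0,0,0],-1],
    [[0,0,30],[0,0,0],-1],
    [[0,0,70],[0,0,0],-1],
    [[0,0,110],[0,0,0],-1],
    [[-50,-80,150],[0,0,0],-1],
    [[-50,-80,150],[0,0,0],-1],
    [[-50,-80,150],[0,0,0],-1],
    [[-50,-80,150],[0,0,0],-1],
    [[-50,-80,150],[0,0,0],-1]
  ]
}}

```text
time_s: 26.0
ee_pos: [474.9, 344.4, 181.8]
tcp_rot: [2.042, 1.57, 0.789]
contact_force: [0.8, 0.1, -0.8]
width: -0.004
```

```bash
python3 -c "
from look import *
F=dict(tray=[495.8,-276.5,.32],stay=[465.5,-288,1.89],handle=[538,-309.5,1.89],pulley_large=[503.3,-204,0],bell=[554.7,436.2,.36])
cs=look('pics/l5.png',[(160,540,110,330,1.2),(230,420,80,400,1.8)],F,dict(stay=5,handle=5,pulley_large=5))"
```

```text
time_s 26.1
ee_pos [474.63  344.639 180.782]
contact_force [0.098 0.128 0.405]
ft_torque [ 0.001 -0.036  0.001]
width 0.0
```

View pics/l5.png

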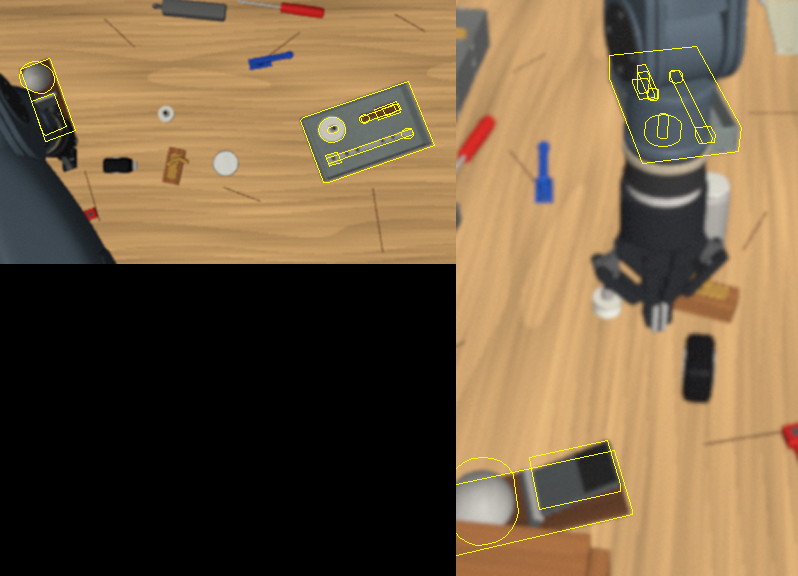

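The picture shows the stay, handle and pulley lying flat and apart inside the tray. The pedal is back up, the arm is clear, and the other things look undisturbed.

```bash
python3 -c "
from rig import hand_in; print(hand_in())"
```

```text
the job is handed in; nothing more can be done
None
```

The order is made up and handed in at about 26 s of the 72 s allowed. The chrome stay, the bronze handle and the larger white pulley are in the tray, and I pressed the bell pedal once after letting go of all three.

- **Tray:** The last top view matched the planned outlines. All three lie flat and the right way up, apart from each other and clear of the rim, and the tray has not moved. In that picture the arm hid most of the tray from the side camera. An earlier side view did show the stay and handle matching, but the pulley was only ever confirmed from above.
- **Pedal:** The tool stalled at 39.8 mm, which puts the pad at its 23 mm stop, while the force rose from 9 N to 21 N. The last side view shows the pedal back up.
- **Everything else:** The other things that show in the last views look undisturbed, though I did not measure their positions again. The arm ended clear, with near zero force on the tool. No check failed.

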